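# Reset and lock the fence of a stamping board

### The arm

A 7-joint arm with a two-finger parallel gripper is mounted at the origin on the work surface; the furniture and walls round the work are solid. World frame = base frame: x ahead of the robot, y to its left, z up, the work surface at z = 0. Lengths are in m, angles in rad, forces in N, time in s.
With the tool pointing down it reaches from about 0.425 to 0.875 m from the base axis. Payload 8.4 kg.
Tool frame: the origin (TCP) lies at the very end of the fingers, on their centre line; the grasp point (between the pads) lies 19 mm behind it (env.pinch_z is the distance from the TCP to the grasp point, in m); z points along the fingers, y is the line along which they close (so a half turn about z gives the same grasp; the last joint's range is limited). The gripper opens to 85 mm and grips with 20 to 120 N. Pads are 22 mm wide; open, the fingers measure 114 mm over their backs; the gripper's body (76 mm by 85 mm) begins 54 mm behind the grasp point. The pads swing forward as they close: fully open they stand 13 mm farther back than shut.
Start: joints at [1.12, 0.333, 0.04, 1.465, -0.013, 1.343, -0.059], TCP at [0.224, -0.61, 0.231] pointing down, gripper open.
Joint ranges: [-2.58, 2.58], [-0.38, 2.09], [-1.3, 1.39], [0.25, 2.4], [-1.5, 4.64], [0.08, 2.09], [-2.65, 2.65]. Speed limits (rad/s): [2.22, 2.22, 2.79, 2.79, 3.14, 3.14, 3.14].

### API

Orientations are given as [roll, pitch, yaw] about the fixed x, y, z axes, in that order (R = Rz(yaw) Ry(pitch) Rx(roll)).
In Python, from rig import env, optics, ticket gives the robot as it stands.
- The arm moves only by the tool arm_command, never from a script. Its argument "steps" is a list of rows, each a list of 5 numbers: the closure, from -1 (fully open) to 1 (shut), then the shift along the tool's x, y, z in mm, then the turn about the tool's z in rad. A call has 1 to 8 rows; each row is the pose to reach, as a shift and turn from the pose commanded when the call began, along the tool's axes at that moment; what a row does not reach only later rows make up. A row lasts 1/10 s, in which the tool goes at most 50 mm and 8.59 degrees, less where a joint would pass 70% of its speed; a pose out of reach is approached as far as the arm can. A call with a gripper value outside its range is refused whole. The fingers move at their own pace and stop on an object; "squeeze" is the grip in N (left out, the last holds). Time passes only in rows, so rows that repeat a pose let the fingers close. It gives the time, the measured TCP pose, the force, the opening and the grip force at its end, in the units of the state.
- env.read_state(): the state, without advancing time (a new reading comes with each control period).
- optics.camera(name): name is "scene" or "top"; returns a dict with "image" (480x640x3 uint8, blue, green, red), "K" (3x3 intrinsics, pixels), "camera_from_world" (4x4, takes a point from world to camera coordinates). Camera axes: x right, y up, looking along -z (the intrinsics and any distortion apply to the point x, -y, -z); pixel columns grow to the right and rows downward; lengths in m; the calibration is good to about 2 mm. A picture is of the moment at which its call begins. There is no depth.
- ticket.sign_off(): hands the job in; it is judged then, once.
Trained networks look in a picture, given as the dict that the camera call returned (one of the last four; its "shot" number tells which), for a name from the list of things; names that differ only in an ending like _2 or _b are one class to them, and where a whole thing is asked for, a point or a joint stands for the part that bears it (a point fixed in the world has none). Each returns a list of dicts, best first, with "p" (0 to 1); they miss things now and then, are a little off and sometimes report something else, mostly with a low value. They report only what shows in the picture. A call takes as long as a camera call. They do not tell look-alikes from the thing itself.
- optics.look_for(picture, thing): "at" ([x, y, z] in m, in the coordinates of the camera as it stood for that picture, good to about 4 mm: the middle of the surface that is visible of it).
- optics.cut_out(picture, thing): "mask" (480x640 bool, what is visible of it).
The state is a dict: "t": time; "joint_pos": joint angles; "qvel": joint speeds; "effort": joint torques, N m; "ee_pos": TCP position; "eef_rot": TCP orientation; "ft_force": force on the tool from outside, world axes, zero at the start; "wrist_torque": the same for the moment, N m; "width": opening from 0.0 (shut) to 1.0 (fully open); "finger_force": force on a finger pad.
Only numpy, scipy, OpenCV 4.12 (cv2) and the standard library are available. Lean on these libraries where they do the work, as an engineer would, in place of code of your own. Each camera call takes 0.05 s, during which the arm holds its last target. There are 200 camera calls.

### The job

Set the stamping board up for the black pocket notebook: slacken the jam nut on the spindle by swinging its lever well round anticlockwise, turn the flat cross handle above it until the fence's pointer lines up with the brass index rider on the rule, and swing the lever back to its stop to tighten the nut again. Then slide the notebook along the board until its long edge lies flush against the locked fence, and leave it there. Do not shift the index rider, and do not disturb the rubber stamp, the ink pad or the ink bottle.

Things in the scene. Friction and masses are not known exactly. Their poses are not given: they have to be found in the camera images.
- jig: the stamping board, fixed to the desk: wooden board 200 (x) x 400 (y) x 10 mm; origin under its centre on the desk, z up. In its frame: the mechanism (dark steel housing 70 x 64 mm, top at z 34) stands round a vertical spindle axis at x 0, y +100; the notebook lies at the -y end; the rule, let in flush, is on the +x side at x 88. Spindle, nut, fence and rider are carried by it
- locknut (a joint): angle of the brass jam nut (rad): 0 = fully tight against its stop, grows as it is loosened anticlockwise seen from above, end stop at 1.4. It clamps the spindle below about 0.5, harder towards 0, and is quite free above 0.6. It stays where it is left; turning it takes about 0.25 N m, and up to 0.35 N m for the last part of tightening (3 to 5 N on the post)
- locknut_post (a point): top centre of the upright brass post (10 mm diameter, from z 43 to 68 mm above the desk) at the end of the nut's lever, 80 mm from the spindle axis. The lever arm is 11 mm wide, z 39 to 47. Tight, the lever points 40 degrees from the board's +x towards its +y
- adjuster (a joint): angle of the spindle with the cross handle (rad), anticlockwise positive seen from above, end stops at -1.6 and 1.6; at 0 the handle lies along the board's x. Each +1 rad moves the fence 12 mm along the board's -y (towards the notebook). It is clamped while the nut is tight (do not force it) and stays where it is left when loose (about 0.1 N m to turn)
- adjuster_top (a point): top centre of the steel cross handle, on the spindle axis, 80 mm above the desk; its x axis runs along the handle. The handle is a flat bar 84 mm long, 12 mm wide and 16 mm high (z 64 to 80); below it only the 22 mm round hub (z 56 to 68) and the nut (top z 49)
- fence_face (a point): middle of the fence's face that the notebook has to lie against; axes as the board's, the notebook is on its -y side. The fence is an aluminium bar 145 (x) x 12 (y) x 20 mm (z 11 to 31)
- fence_pointer (a point): tip of the small pointer at the +x end of the fence, on its centre line, 21 mm above the desk; axes as the board's
- index_tip (a point): tip of the brass index rider (20 x 10 x 9 mm, with a black line) clipped on the rule; axes as the board's, 2 mm beyond the fence pointer in x. The fence is set when pointer and tip have the same y in the board's frame
- notebook: black pocket notebook 140 (x) x 90 (y) x 13 mm, loose, lying on the board (underside 10 mm above the desk); origin at the centre of its underside; mass 0.08 to 0.17 kg
- stamp: rubber stamp with a turned handle, 26 x 54 x 69 mm, loose on the desk at the board's -x side; bystander; origin under its centre
- ink_pad: closed tin ink pad, 62 x 92 x 16 mm, loose on the desk at the board's -x side; bystander; origin under its centre
- ink_bottle: square ink bottle, 47 x 46 x 56 mm, loose on the desk at the board's -x side; bystander; origin under its centre
There are look-alikes about, which are no part of the job. There is more than one size of the notebook; the job needs the larger.

How it is judged:
On the way, in this order (a step that is already met when the one before it is completed fails the run):
1. the jam nut is loosened (more than 0.6 rad) with the fence still short of the index (value of joint locknut above 0.6 rad and y of fence_pointer in the frame of index_tip above 0.004 m), for 0.2 s.
2. with the nut loose, the fence pointer is set level with the index rider (within 3 mm) (value of joint locknut above 0.5 rad and y of fence_pointer in the frame of index_tip between -0.003 and 0.003 m), for 0.2 s.
3. the nut is tight again (within 0.12 rad of its stop), the fence still at the index (value of joint locknut below 0.12 rad and y of fence_pointer in the frame of index_tip between -0.003 and 0.003 m), for 0.2 s.
4. the notebook lies flush against the fence (y of notebook in the frame of fence_face above -0.0485 m and angle between the y axis of notebook and the y axis of fence_face, either way round below 0.05 rad), for 0.2 s.
At the end, for the whole second after the job is handed in: Nut within 0.12 rad of its tight stop; fence pointer within 3 mm of the rider's tip along the board's y; notebook flat and still on the board, its long edge against the fence (gap at most 3.5 mm, square within 0.05 rad, centre within 50 mm of the fence's middle) (all of step 3 and all of step 4 and y of notebook in the frame of fence_face below -0.04 m and x of notebook in the frame of fence_face between -0.05 and 0.05 m and angle between notebook's own z axis and vertical below 0.05 rad and linear speed of notebook below 0.01 m/s); the robot touches nothing.
It fails at once if the index rider is shifted by more than 2 mm (distance of index_tip from where it was at the start of the episode above 0.002 m).
It fails at once if the rubber stamp is moved more than 20 mm or tipped (distance of stamp from where it was at the start of the episode above 0.02 m or angle between stamp's own z axis and vertical above 0.5 rad).
It fails at once if the ink pad is moved more than 20 mm (distance of ink_pad from where it was at the start of the episode above 0.02 m).
It fails at once if the ink bottle is moved more than 20 mm or tipped (distance of ink_bottle from where it was at the start of the episode above 0.02 m or angle between ink_bottle's own z axis and vertical above 0.5 rad).
It also fails if it takes over 69 s, if anything falls off the work surface, if the arm or the gripper's body presses on something with over 40 N, if the wrist force passes 120 N, or if a joint passes its speed limit or range.

## Working session

There is one attempt and no reset: what is moved stays moved. The work goes in short steps, Python scripts to look and compute and a tool call to move; the robot and the scene stay as the last step left them, time stands still between calls to the robot, and variables do not carry over. Pictures are saved under pics/ and viewed, at most 10 in all, crops included, and the job is handed in when it is done.

Besides the shell and the picture viewer there is one more tool, called after "Call:" by a JSON object that holds its "fn" and its "kwargs". arm_command: Moves the arm, as the interface text tells. Its arguments: {"type":"object","properties":{"steps":{"type":"array"},"squeeze":{"type":"number"}},"required":["steps"]}

```bash
ls; mkdir -p pics; cat > h.py <<'E'
import numpy as np, cv2
from rig import env, optics, ticket
def w(pic,at):
    return (np.linalg.inv(pic["camera_from_world"])@np.r_[at,1])[:3]
def proj(pic,P):
    c=(pic["camera_from_world"]@np.r_[P,1])[:3]; u=pic["K"]@np.array([c[0],-c[1],-c[2]]); return u[:2]/u[2]
def unproj(pic,uv,z):
    d=np.linalg.inv(pic["K"])@np.array([uv[0],uv[1],1.]); T=np.linalg.inv(pic["camera_from_world"])
    d=T[:3,:3]@np.array([d[0],-d[1],-d[2]]); o=T[:3,3]; return o+d*(z-o[2])/d[2]
E
python3 - <<'E'
from h import *
for n in("scene","top"):
    p=optics.camera(n); cv2.imwrite(f"pics/{n}0.png",p["image"])
    print(n,np.linalg.inv(p["camera_from_world"])[:3,3].round(3))
    for t in "jig locknut_post adjuster_top fence_face fence_pointer index_tip notebook stamp ink_pad ink_bottle".split():
        print(t,[(round(r["p"],2),w(p,r["at"]).round(3).tolist()) for r in optics.look_for(p,t)[:3]])
s=env.read_state();print(s)
E
```

```text
pics
scene [0.219 0.473 0.717]
jig [(0.95, [0.512, 0.014, 0.011])]
locknut_post [(0.93, [0.549, 0.066, 0.05])]
adjuster_top [(0.89, [0.517, 0.046, 0.077])]
fence_face [(0.59, [0.513, -0.02, 0.024])]
fence_pointer [(0.6, [0.512, -0.023, 0.028])]
index_tip [(0.58, [0.377, -0.215, 0.038])]
notebook [(0.8, [0.537, -0.165, 0.017]), (0.66, [0.251, -0.228, 0.005]), (0.37, [0.547, 0.064, 0.047])]
stamp [(0.76, [0.36, 0.018, 0.016]), (0.54, [0.538, -0.17, 0.017])]
ink_pad [(0.63, [0.37, -0.099, 0.021])]
ink_bottle [(0.77, [0.377, -0.217, 0.039]), (0.6, [0.52, 0.045, 0.078])]
top [ 0.299 -0.021  0.957]
jig [(0.95, [0.516, -0.023, 0.008]), (0.46, [0.374, 0.014, 0.015])]
locknut_post [(0.52, [0.545, 0.062, 0.046])]
adjuster_top [(0.52, [0.519, 0.039, 0.08])]
fence_face [(0.83, [0.525, -0.021, 0.033])]
fence_pointer [(0.79, [0.521, -0.016, 0.029])]
index_tip []
notebook [(0.88, [0.541, -0.171, 0.026]), (0.82, [0.258, -0.231, 0.011])]
stamp [(0.64, [0.369, 0.016, 0.016])]
ink_pad [(0.68, [0.368, -0.099, 0.018])]
ink_bottle [(0.76, [0.382, -0.223, 0.041])]
{'t': 1.1, 'joint_pos': array([ 1.11981856,  0.33317601,  0.03987988,  1.46540545, -0.01340782,
        1.34330477, -0.05848321]), 'qvel': array([-9.96853439e-04, -8.75649986e-04, -5.49261133e-04, -2.43458084e-03,
       -1.80324933e-04,  4.66641365e-05,  2.12654898e-03]), 'effort': array([-1.39838726e-04, -6.58308649e+01,  1.36281095e+00, -4.05820155e+01,
        1.64536777e-02,  2.76646897e-03,  3.09098232e-05]), 'ee_pos': array([ 0.22395996, -0.610164  ,  0.23132045]), 'eef_rot': array([-3.14156323e+00, -2.11139208e-05,  3.51781140e-01]), 'ft_force': array([-0.14032086,  0.49796572, -0.22748421]), 'wrist_torque': array([ 0.01090726, -0.01713578, -0.02023089]), 'finger_force': 0.0, 'width': 1.0031712881669632}
```

```bash
python3 - <<'E'
import cv2
a=cv2.imread("pics/top0.png");
cv2.imwrite("pics/top0c.png",a)
E
```

```text
(no output)
```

View pics/top0.png

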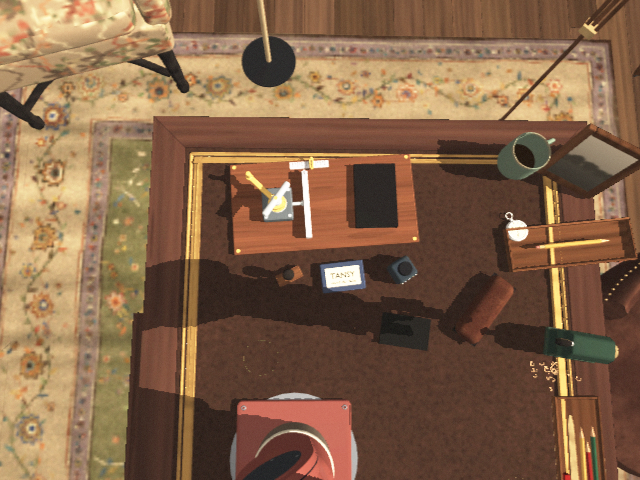

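View pics/scene0.png

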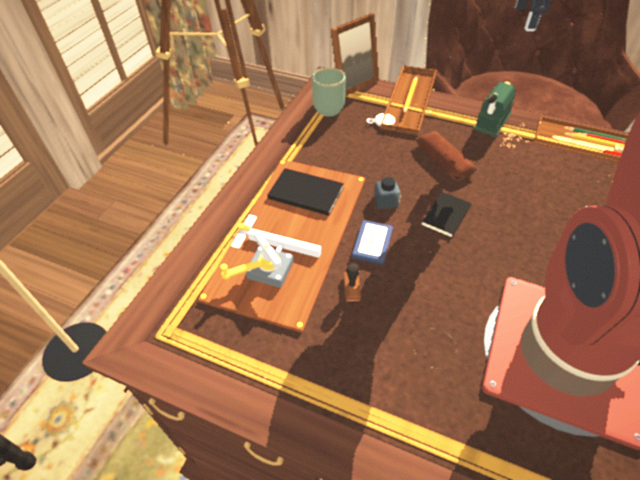

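Top view: the board spans px (232,165)–(418,245), with its +x up and +y left. The post is at about (250,176), the handle at (277,203), the fence at x≈306, the rider at (312,162), and the big notebook at (375,195). The small look-alike is at (405,330). I'll zoom in and fit the board pose.

View pics/c1.png

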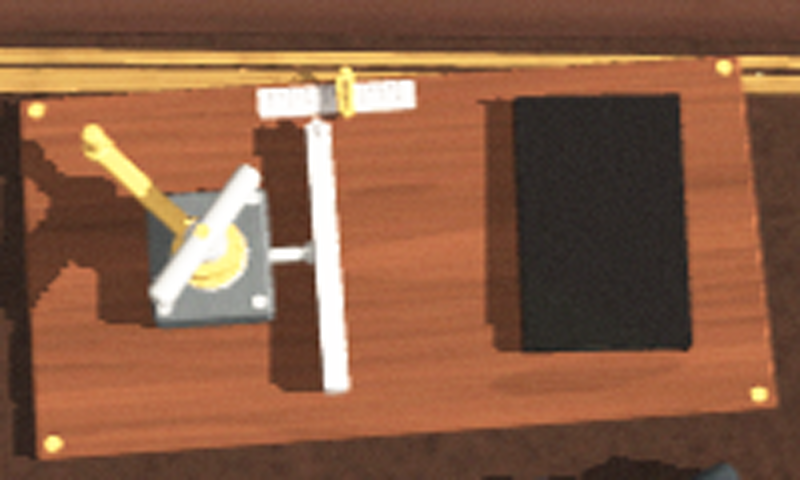

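The crop shows the lever with its post at (93,132), the handle from (255,172) to (160,305), the pointer at (318,122), the rider at (345,95) on the rule, and the large notebook at (600,222). I'll work out the offsets and plan the first move.

```bash
cat >> h.py <<'E'
C=np.array([.530,-.060]); YB=.0715
Rb=np.array([[np.cos(YB),-np.sin(YB)],[np.sin(YB),np.cos(YB)]])
def b2w(x,y): return C+Rb@np.array([x,y])
def w2b(P): return Rb.T@(np.array(P)[:2]-C)
def crop(uv): return ((uv[0]+.5)/4-.5+225,(uv[1]+.5)/4-.5+140)
def go(x,y,z,yaw):
    s=env.read_state(); t=s["eef_rot"][2]; d=(np.array([x,y,z])-s["ee_pos"])*1000
    a=(yaw-t+np.pi)%(2*np.pi)-np.pi
    print("from",s["ee_pos"].round(4),round(t,3),"-> dx,dy,dz mm",np.round([d[0]*np.cos(t)+d[1]*np.sin(t), d[0]*np.sin(t)-d[1]*np.cos(t), -d[2]],1),"turn",round(-a,3),"(tool z)")
E
python3 - <<'E'
from h import *
p=optics.camera("top")
f=lambda n,uv,z:print(n,unproj(p,crop(uv),z).round(4),(w2b(unproj(p,crop(uv),z))*1000).round(1))
f("post",(93,132),.068);f("hA",(255,172),.08);f("hB",(160,305),.08);f("ptr",(318,122),.021)
f("rider",(345,115),.019);f("rider0",(345,70),.019);f("fenceR-",(340,390),.031);f("nb1",(517,97),.023);f("nb2",(690,350),.023);f("nb3",(680,97),.023);f("nb4",(523,352),.023)
for q in((37,110),(53,443),(724,67),(758,394)):f("pin",q,.011)
print("spindle",b2w(0,.1),"post",b2w(.08*np.cos(.698),.1+.08*np.sin(.698)))
x,y=b2w(.08*np.cos(.698),.1+.08*np.sin(.698)); go(x,y,.15,.77)
E
```

```text
post [0.5771 0.0969 0.068 ] [ 58.2 153.2]
hA [0.5532 0.0133 0.08  ] [28.4 71.5]
hB [0.4843 0.0601 0.08  ] [-37. 123.]
ptr [ 0.5985 -0.0182  0.021 ] [71.4 36.8]
rider [ 0.6033 -0.0329  0.019 ] [75.  21.8]
rider0 [ 0.6287 -0.0328  0.019 ] [100.4  20.1]
fenceR- [ 0.4497 -0.0304  0.031 ] [-77.9  35.3]
nb1 [ 0.613  -0.1264  0.023 ] [ 78.1 -72.1]
nb2 [ 0.4736 -0.2176  0.023 ] [ -67.5 -153.1]
nb3 [ 0.6139 -0.2156  0.023 ] [  72.6 -161.2]
nb4 [ 0.472 -0.128  0.023] [-62.7 -63.7]
pin [0.6071 0.1352 0.011 ] [ 90.8 189.2]
pin [0.4237 0.1219 0.011 ] [-93.  189.1]
pin [ 0.6355 -0.2431  0.011 ] [  92.1 -190.2]
pin [ 0.4518 -0.2565  0.011 ] [ -92.  -190.4]
spindle [0.52285609 0.0397445 ] post [0.58031678 0.09540659]
from [ 0.2239 -0.6102  0.2313] 0.352 -> dx,dy,dz mm [ 577.7 -539.6   81.3] turn -0.418 (tool z)
```

Call:
{"fn": "arm_command", "kwargs": {"steps": [[-1,578,-540,0,-0.42],[-1,578,-540,0,-0.42],[-1,578,-540,0,-0.42],[-1,578,-540,0,-0.42],[-1,578,-540,0,-0.42],[-1,578,-540,0,-0.42],[-1,578,-540,0,-0.42],[-1,578,-540,0,-0.42]]}}

```text
t: 2.25
ee_pos: [0.4048, -0.2513, 0.2317]
eef_rot: [3.141, 0.0, 0.772]
ft_force: [0.7, -1.3, 0.7]
width: 1.0
finger_force: 0.0
```

```bash
python3 -c "
from h import *
go(.5803,.0954,.13,.77)"
```

```text
from [ 0.4048 -0.2513  0.2317] 0.772 -> dx,dy,dz mm [ 367.5 -126.1  101.7] turn 0.002 (tool z)
```

Call:
{"fn": "arm_command", "kwargs": {"steps": [[0,366,-125,40,0],[0,366,-125,40,0],[0,366,-125,40,0],[0,366,-125,40,0],[0,366,-125,40,0],[-0.2,366,-125,40,0],[-0.2,366,-125,100,0],[-0.2,366,-125,100,0]]}}

```text
t: 3.05
ee_pos: [0.5764, 0.085, 0.1389]
eef_rot: [3.14, -0.002, 0.772]
ft_force: [0.7, -2.3, -1.3]
width: 0.6
finger_force: 0.0
```

Call:
{"fn": "arm_command", "kwargs": {"steps": [[-0.2,0,0,0,0],[-0.2,0,0,0,0]]}}

```text
t: 3.25
ee_pos: [0.5746, 0.0841, 0.1378]
eef_rot: [-3.14, 0.001, 0.774]
ft_force: [-0.2, -0.4, 0.5]
width: 0.598
finger_force: 0.0
```

```bash
python3 - <<'E'
from h import *
go(.5803,.0954,.051,.77)
for n in ("top","scene"):
    p=optics.camera(n); im=p["image"]; s=env.read_state()
    print(s["t"],s["width"],[(round(r["p"],2),w(p,r["at"]).round(3).tolist()) for r in optics.look_for(p,"locknut_post")[:2]])
    if n=="scene":
        for P in ((.5803,.0954,.068),(.577,.097,.068)):
            u=proj(p,P); print(u)
        cv2.imwrite("pics/c2.png",cv2.resize(im[150:350,170:370],None,fx=3,fy=3,interpolation=cv2.INTER_CUBIC))
E
```

```text
from [0.5746 0.0841 0.1378] 0.774 -> dx,dy,dz mm [12.  -4.1 86.8] turn 0.004 (tool z)
3.3 0.6000234302606864 []
3.4 0.5996919319034993 [(0.74, [0.547, 0.067, 0.048])]
[220.45066045 264.54663688]
[221.62651994 265.820908  ]
```

View pics/c2.png

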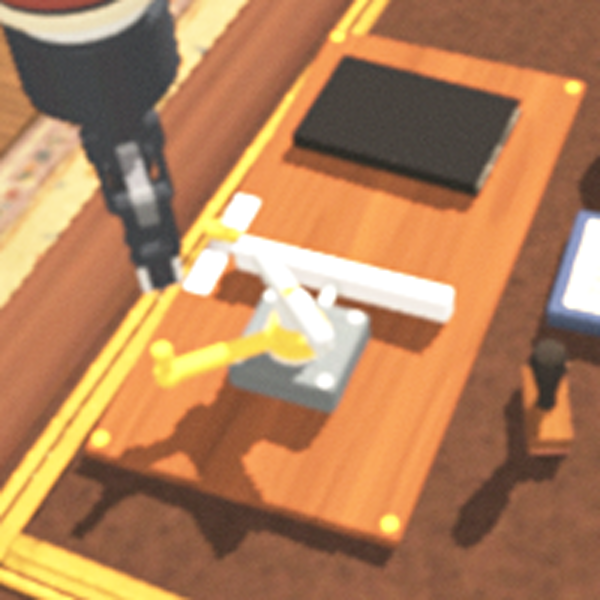

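The post shows at crop (161,347), which puts it at about (0.577, 0.096) in the world, in line with the fit. Descending around it and gripping.

Call:
{"fn": "arm_command", "kwargs": {"steps": [[-0.2,10,-6,40,0],[-0.2,10,-6,86,0],[-0.2,10,-6,86,0],[1,10,-6,86,0],[1,10,-6,86,0],[1,10,-6,86,0],[1,10,-6,86,0],[1,10,-6,86,0]], "squeeze": 25}}

```text
t: 4.25
ee_pos: [0.5794, 0.0951, 0.0554]
eef_rot: [3.139, -0.003, 0.772]
ft_force: [-2.2, 1.1, 9.5]
width: 0.101
finger_force: 24.6
```

```bash
python3 - <<'E'
from h import *
s=env.read_state();print(s["ee_pos"],s["eef_rot"],s["width"],s["finger_force"],s["ft_force"])
E
```

```text
[0.57940602 0.09508232 0.05544574] [ 3.13947533e+00 -2.85768682e-03  7.71875844e-01] 0.10051463353736964 24.553288221359253 [-2.22655545  1.14774392  9.51163621]
```

Call:
{"fn": "arm_command", "kwargs": {"steps": [[1,-0.8,-11,-4,-0.14],[1,-3.1,-21.8,-4,-0.28],[1,-6.8,-32.2,-4,-0.42],[1,-12,-42,-4,-0.56],[1,-18.6,-50.9,-4,-0.7],[1,-26.3,-58.8,-4,-0.84],[1,-35,-65.6,-4,-0.98],[1,-44.6,-71.1,-4,-1.12]]}}

```text
t: 5.05
ee_pos: [0.4962, 0.1143, 0.057]
eef_rot: [3.141, 0.0, 1.898]
ft_force: [3.6, 1.0, -12.2]
width: 0.1
finger_force: 25.0
```

Call:
{"fn": "arm_command", "kwargs": {"steps": [[1,0,0,0,0],[1,0,0,0,0]]}}

```text
t: 5.25
ee_pos: [0.4958, 0.1142, 0.0569]
eef_rot: [-3.14, 0.0, 1.887]
ft_force: [-3.1, 1.4, -6.4]
width: 0.091
finger_force: 25.5
```

```bash
python3 - <<'E'
from h import *
s=env.read_state();print(s["ee_pos"],s["eef_rot"],s["width"],s["finger_force"],s["ft_force"])
d=s["ee_pos"][:2]-b2w(0,.1);print(np.hypot(*d),np.arctan2(d[1],d[0])-YB-.698)
p=optics.camera("scene");im=p["image"]
cv2.imwrite("pics/c3.png",cv2.resize(im[150:350,170:370],None,fx=3,fy=3,interpolation=cv2.INTER_CUBIC))
E
```

```text
[0.49584959 0.11416802 0.05691343] [-3.14033464e+00  4.01167893e-05  1.88744147e+00] 0.09134624871736262 25.501023530960083 [-3.1118187   1.3631153  -6.35694939]
0.07917204552754133 1.1493955128920006
```

View pics/c3.png

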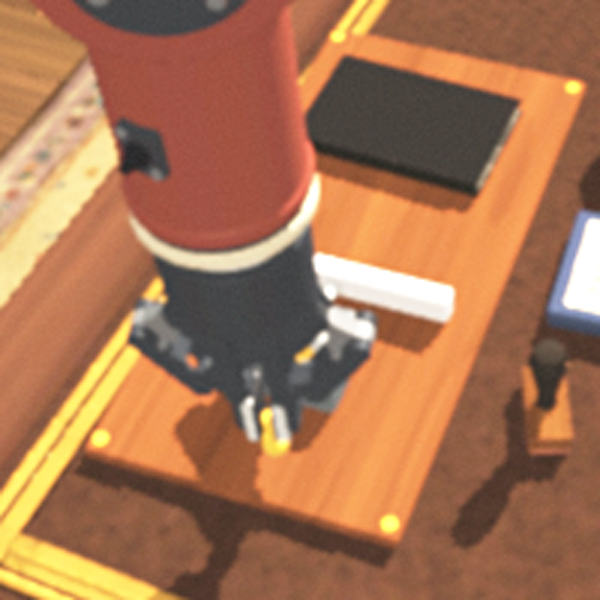

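The post is gripped, at crop (270,435), and the nut is open to about 1.13 rad. Releasing, then moving above the handle.

Call:
{"fn": "arm_command", "kwargs": {"steps": [[-0.2,0,0,0,0],[-0.2,0,0,0,0],[-0.2,0,0,0,0],[-0.2,0,0,-40,0],[-0.2,0,0,-65,0],[-0.2,0,0,-65,0]]}}

```text
t: 5.9
ee_pos: [0.4992, 0.1151, 0.1256]
eef_rot: [3.135, 0.002, 1.891]
ft_force: [0.6, -0.4, -0.6]
width: 0.602
finger_force: 0.0
```

```bash
python3 - <<'E'
from h import *
s=env.read_state();print(s["joint_pos"].round(2))
x,y=b2w(0,.1);go(x,y,.12,2.546);go(x,y,.062,2.546)
p=optics.camera("scene")
print([(round(r["p"],2),w(p,r["at"]).round(3).tolist()) for r in optics.look_for(p,"adjuster_top")[:2]])
E
```

```text
[ 0.5   0.24 -0.91  1.9   0.22  1.1  -0.17]
from [0.4992 0.1151 0.1256] 1.891 -> dx,dy,dz mm [-79.   -1.3   5.6] turn -0.655 (tool z)
from [0.4992 0.1151 0.1256] 1.891 -> dx,dy,dz mm [-79.   -1.3  63.6] turn -0.655 (tool z)
[(0.49, [0.507, 0.081, 0.047]), (0.39, [0.521, 0.048, 0.068])]
```

Call:
{"fn": "arm_command", "kwargs": {"steps": [[-0.2,-79,-1,0,-0.655],[-0.2,-79,-1,0,-0.655],[-0.2,-79,-1,0,-0.655],[-0.2,-79,-1,0,-0.655],[-0.2,-79,-1,0,-0.655],[-0.2,-79,-1,0,-0.655],[-0.2,-79,-1,40,-0.655],[-0.2,-79,-1,52,-0.655]]}}

```text
t: 6.8
ee_pos: [0.5184, 0.0385, 0.0666]
eef_rot: [-3.139, -0.004, 2.544]
ft_force: [-0.6, -0.2, 0.2]
width: 0.6
finger_force: 0.0
```

Call:
{"fn": "arm_command", "kwargs": {"steps": [[-0.2,0,0,0,0],[1,0,0,0,0],[1,0,0,0,0],[1,0,0,0,0],[1,0,0,0,0],[1,0,0,0,0]], "squeeze": 25}}

```text
t: 7.4
ee_pos: [0.521, 0.0388, 0.0711]
eef_rot: [3.142, 0.002, 2.546]
ft_force: [-2.2, -0.9, 6.0]
width: 0.129
finger_force: 27.7
```

```bash
python3 - <<'E'
from h import *
s=env.read_state();print(s["joint_pos"].round(2),s["ee_pos"],s["wrist_torque"],b2w(0,.1))
p=optics.camera("top");im=p["image"]
cv2.imwrite("pics/c4.png",cv2.resize(im[140:260,225:425],None,fx=4,fy=4,interpolation=cv2.INTER_CUBIC))
E
```

```text
[ 0.65  0.37 -0.93  1.92  0.35  1.02  0.54] [0.52102346 0.03878703 0.07108553] [-0.21814003  0.52272486 -0.04988739] [0.52285609 0.0397445 ]
```

View pics/c4.png

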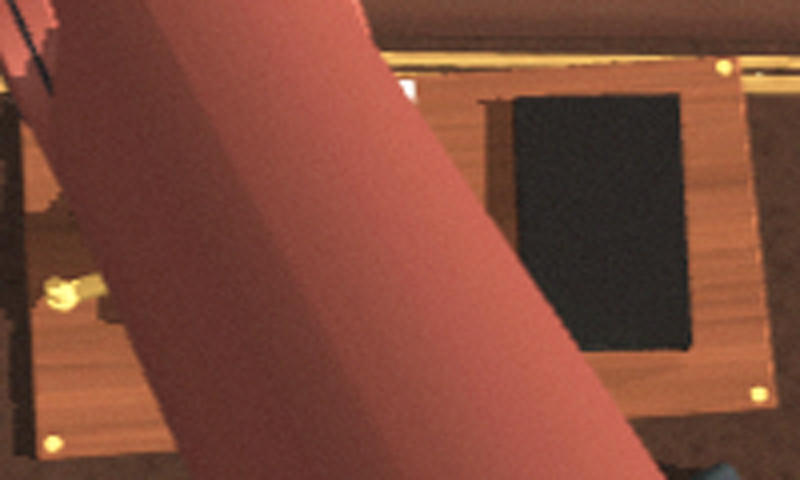

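The handle is gripped and the lever post shows at (62,292), well round. The arm hides the fence in the top view, so I'll turn about 1.15 rad, release, and look.

Call:
{"fn": "arm_command", "kwargs": {"steps": [[1,0,0,0,-0.145],[1,0,0,0,-0.29],[1,0,0,0,-0.435],[1,0,0,0,-0.58],[1,0,0,0,-0.725],[1,0,0,0,-0.87],[1,0,0,0,-1.015],[1,0,0,0,-1.16]]}}

```text
t: 8.25
ee_pos: [0.521, 0.038, 0.0711]
eef_rot: [-3.139, -0.0, -2.572]
ft_force: [-3.4, -3.5, 6.1]
width: 0.129
finger_force: 27.8
```

Call:
{"fn": "arm_command", "kwargs": {"steps": [[1,0,0,0,0],[1,0,0,0,0]]}}

```text
t: 8.45
ee_pos: [0.521, 0.038, 0.0711]
eef_rot: [-3.14, -0.0, -2.577]
ft_force: [-2.9, -3.5, 9.7]
width: 0.131
finger_force: 28.0
```

```bash
python3 - <<'E'
from h import *
s=env.read_state();print(s["joint_pos"].round(2),s["ee_pos"],s["eef_rot"],s["wrist_torque"],s["ft_force"],"adj",s["eef_rot"][2]%6.283-np.pi-YB)
p=optics.camera("scene");im=p["image"]
cv2.imwrite("pics/c5.png",cv2.resize(im[190:270,210:310],None,fx=6,fy=6,interpolation=cv2.INTER_CUBIC))
E
```

```text
[ 0.81  0.48 -1.17  1.91  0.51  1.08  1.57] [0.52098842 0.03800187 0.07105285] [-3.13978615e+00 -2.96241948e-04 -2.57731653e+00] [-0.74070465  0.70855436  0.13246865] [-2.88440443 -3.52668731  9.74384334] adj 0.49259081667175086
```

View pics/c5.png

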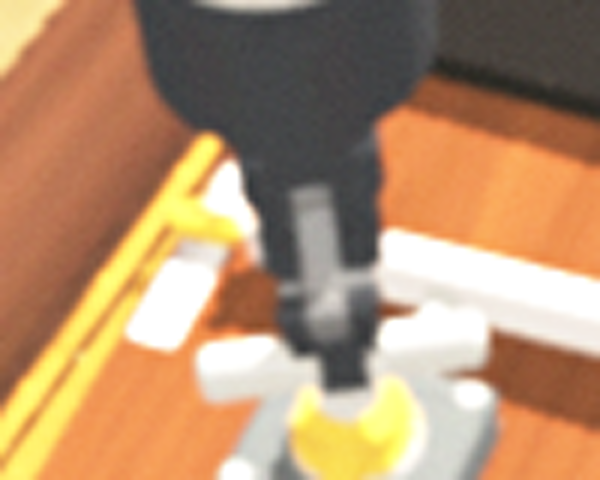

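The fence is at right, partly hidden behind the gripper, and the rider tip is at (235,230). I'll let go, step aside and measure in the top view.

Call:
{"fn": "arm_command", "kwargs": {"steps": [[-0.2,0,0,0,0],[-0.2,0,0,0,0],[-0.2,0,0,0,0],[-0.2,0,0,-50,0],[-0.2,-46,184,-80,0],[-0.2,-46,184,-80,0],[-0.2,-46,184,-80,0],[-0.2,-46,184,-80,0]]}}

```text
t: 9.3
ee_pos: [0.4597, 0.2215, 0.1507]
eef_rot: [-3.141, 0.001, -2.576]
ft_force: [0.7, 0.1, -0.2]
width: 0.601
finger_force: 0.0
```

```bash
python3 - <<'E'
from h import *
p=optics.camera("top");im=p["image"]
b=cv2.resize(im[145:195,270:340],None,fx=10,fy=10,interpolation=cv2.INTER_CUBIC)
s=optics.camera("scene")["image"][195:255,215:295]
np.save("top1.npy",im)
cv2.imwrite("pics/c6.png",np.vstack([b,cv2.resize(im[140:260,225:425],(0,0),fx=1,fy=1)]) if 0 else b)
E
```

```text
(no output)
```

View pics/c6.png

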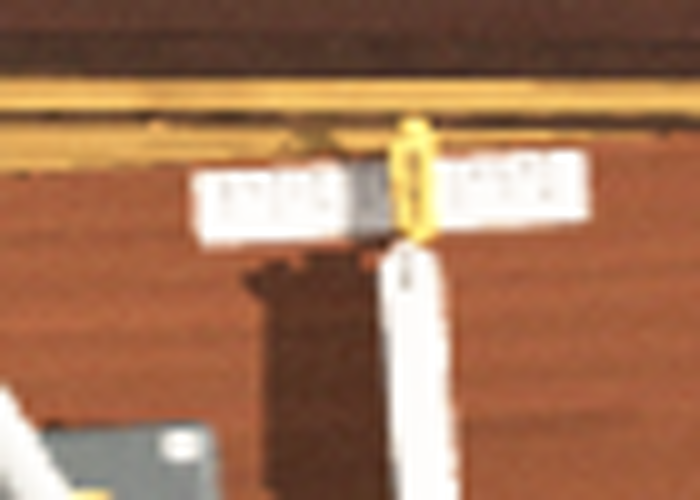

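The fence is nearly aligned: its tip is at about (409,243) and the rider tip at about (414,240), at 5 px/mm. Getting numbers from the colours.

```bash
python3 - <<'E'
from h import *
im=np.load("top1.npy").astype(float); p=optics.camera("top"); c=im[145:195,270:340]
B,G,R=c[...,0],c[...,1],c[...,2]
sat=(R-B)
print("scene center px/rows")
for r in range(13,25):   # rider rows: yellow weight vs. white rule
    wgt=np.clip(R-B-60,0,None)*(np.abs(np.arange(70)-41)<=4); u=(wgt[r]*np.arange(70)).sum()/wgt[r].sum()
    P=unproj(p,(270+u,145+r),.019);print("rider",r,round(u,2),(w2b(P)*1000).round(1))
for r in range(25,50,3):
    k=np.arange(70); wgt=np.clip(B-90,0,None)*(np.abs(k-41.5)<=6); u=(wgt[r]*k).sum()/wgt[r].sum()
    P=unproj(p,(270+u,145+r),.028);print("fence",r,round(u,2),(w2b(P)*1000).round(1))
s=env.read_state();print(s["ee_pos"],s["eef_rot"],s["joint_pos"].round(2))
E
```

```text
scene center px/rows
rider 13 40.97 [98.4 20. ]
rider 14 40.74 [96.2 20.7]
rider 15 41.26 [93.8 19.7]
rider 16 40.48 [91.7 21.6]
rider 17 40.48 [89.4 21.7]
rider 18 40.49 [87.2 21.8]
rider 19 40.5 [84.9 22. ]
rider 20 40.72 [82.6 21.7]
rider 21 40.77 [80.4 21.7]
rider 22 40.96 [78.1 21.4]
rider 23 42.08 [75.7 19.2]
rider 24 43.32 [73.3 16.6]
fence 25 40.61 [68.5 23. ]
fence 28 40.69 [61.9 23.3]
fence 31 40.84 [55.2 23.4]
fence 34 41.32 [48.5 22.8]
fence 37 41.36 [41.8 23.2]
fence 40 41.46 [35.2 23.5]
fence 43 41.73 [28.6 23.4]
fence 46 42.14 [21.9 22.9]
fence 49 42.43 [15.3 22.8]
[0.45947609 0.22241003 0.15068183] [-3.14149165e+00  1.63204862e-03 -2.57014225e+00] [ 0.54  0.34 -1.25  1.86  0.34  1.19  1.33]
```

Pointer is about 1.6 mm short. It's in tolerance, but I'll re-grip and turn a further +0.13 rad to gain margin.

Call:
{"fn": "arm_command", "kwargs": {"steps": [[-0.2,46,-184,20,0],[-0.2,46,-184,20,0],[-0.2,46,-184,20,0],[-0.2,46,-184,20,0],[-0.2,46,-184,20,0],[-0.2,46,-184,60,0],[-0.2,46,-184,80,0],[-0.2,46,-184,80,0]]}}

```text
t: 10.25
ee_pos: [0.5184, 0.0379, 0.0672]
eef_rot: [3.139, -0.004, -2.577]
ft_force: [-0.5, -0.1, 0.6]
width: 0.598
finger_force: 0.0
```

Call:
{"fn": "arm_command", "kwargs": {"steps": [[1,0,0,0,0],[1,0,0,0,0],[1,0,0,0,0],[1,0,0,0,0],[1,0,0,0,0],[1,0,0,0,-0.06],[1,0,0,0,-0.13],[1,0,0,0,-0.13]]}}

```text
t: 11.05
ee_pos: [0.5217, 0.0385, 0.0712]
eef_rot: [-3.139, 0.001, -2.445]
ft_force: [-1.1, -3.6, 7.7]
width: 0.129
finger_force: 29.5
```

Call:
{"fn": "arm_command", "kwargs": {"steps": [[1,0,0,0,0],[-0.2,0,0,0,0],[-0.2,0,0,0,0],[-0.2,0,0,0,0],[-0.2,0,0,-50,0],[-0.2,-46,184,-80,0],[-0.2,-46,184,-80,0],[-0.2,-46,184,-80,0]]}}

```text
t: 11.85
ee_pos: [0.4551, 0.1737, 0.1438]
eef_rot: [-3.142, 0.001, -2.448]
ft_force: [1.3, 0.6, 0.6]
width: 0.6
finger_force: 0.0
```

```bash
cat >> h.py <<'E'
def fence():
    p=optics.camera("top"); c=p["image"].astype(float)[145:195,270:340]; B,R=c[...,0],c[...,2]; k=np.arange(70); o=[]
    for rows,z,m in((range(16,23),.019,np.clip(R-B-60,0,None)*(abs(k-41)<=4)),(range(25,50),.028,np.clip(B-90,0,None)*(abs(k-41.5)<=6))):
        o.append(np.median([w2b(unproj(p,(270+(m[r]*k).sum()/m[r].sum(),145+r),z))[1]*1000 for r in rows]))
    print("rider y, fence y (board mm)",np.round(o,1))
E
python3 - <<'E'
from h import *
fence(); s=env.read_state();print(s["ee_pos"],s["eef_rot"])
p=optics.camera("top")
for z in(.068,):
    m=[(r["p"],w(p,r["at"])) for r in optics.look_for(p,"locknut_post")];print(m)
a=.698+1.13;P=b2w(.08*np.cos(a),.1+.08*np.sin(a)); print(P, a+YB)
go(*P,.13,a+YB);go(*P,.13,a+YB-np.pi)
E
```

```text
rider y, fence y (board mm) [21.7 21.7]
[0.45110898 0.18254587 0.14548392] [ 3.14032433  0.00316494 -2.43759376]
[]
[0.49703078 0.11546143] 1.8994999999999997
from [0.4546 0.1757 0.1441] -2.44 -> dx,dy,dz mm [  6.5 -73.4  14.1] turn 1.944 (tool z)
from [0.4546 0.1757 0.1441] -2.44 -> dx,dy,dz mm [  6.5 -73.4  14.1] turn -1.198 (tool z)
```

Fence and rider now agree to within 0.1 mm. Back to the lever post.

Call:
{"fn": "arm_command", "kwargs": {"steps": [[-0.2,0,0,0,0.14],[-0.2,0,0,0,0.29],[-0.2,0,0,0,0.44],[-0.2,0,0,0,0.59],[-0.2,0,0,0,0.74],[-0.2,0,0,0,0.89],[-0.2,0,0,0,1.04],[-0.2,0,0,0,1.19]]}}

```text
t: 12.8
ee_pos: [0.4563, 0.1713, 0.1429]
eef_rot: [-3.141, -0.0, 2.639]
ft_force: [0.1, 0.1, 0.7]
width: 0.6
finger_force: 0.0
```

Call:
{"fn": "arm_command", "kwargs": {"steps": [[-0.2,0,0,0,0.15],[-0.2,0,0,0,0.3],[-0.2,0,0,0,0.45],[-0.2,0,0,0,0.6],[-0.2,0,0,0,0.75],[-0.2,0,0,0,0.755],[-0.2,0,0,0,0.755]]}}

```text
t: 13.5
ee_pos: [0.4561, 0.1718, 0.143]
eef_rot: [-3.141, -0.0, 1.895]
ft_force: [1.1, -0.6, -0.6]
width: 0.595
finger_force: 0.0
```

```bash
python3 - <<'E'
from h import *
go(.4962,.1146,.057,1.8995)
p=optics.camera("scene")
print([(round(r["p"],2),w(p,r["at"]).round(3).tolist()) for r in optics.look_for(p,"locknut_post")[:2]])
fence()
E
```

```text
from [0.4561 0.1718 0.143 ] 1.895 -> dx,dy,dz mm [-67.   19.7  86. ] turn -0.004 (tool z)
[(0.51, [0.495, 0.114, 0.047])]
rider y, fence y (board mm) [21.7 21.6]
```

Call:
{"fn": "arm_command", "kwargs": {"steps": [[-0.2,-67,20,20,0],[-0.2,-67,20,20,0],[-0.2,-67,20,20,0],[-0.2,-67,20,60,0],[-0.2,-67,20,87,0],[-0.2,-67,20,87,0],[1,-67,20,87,0],[1,-67,20,87,0]], "squeeze": 25}}

```text
t: 14.45
ee_pos: [0.497, 0.1158, 0.0579]
eef_rot: [3.14, 0.0, 1.892]
ft_force: [0.7, -0.5, -0.7]
width: 0.271
finger_force: 0.0
```

Call:
{"fn": "arm_command", "kwargs": {"steps": [[1,0,0,0,0],[1,0,0,0,0],[1,0,0,0,0]]}}

```text
t: 14.75
ee_pos: [0.497, 0.1156, 0.0577]
eef_rot: [3.14, 0.001, 1.892]
ft_force: [-2.4, -0.0, 6.9]
width: 0.096
finger_force: 24.6
```

```bash
python3 - <<'E'
from h import *
s=env.read_state();print(s["ee_pos"],s["eef_rot"],s["width"],s["finger_force"],s["ft_force"])
d=s["ee_pos"][:2]-b2w(0,.1);R=np.hypot(*d);A=np.arctan2(d[1],d[0]);n=A-YB-.698;print(R,A,n)
t=s["eef_rot"][2]
for f in (np.arange(1,10)*.14):
    a=A-f; e=np.array([.0+np.cos(a),np.sin(a)])*.0795-d; print(round(f,2),np.round([1000*(e[0]*np.cos(t)+e[1]*np.sin(t)),1000*(e[0]*np.sin(t)-e[1]*np.cos(t))],1))
E
```

```text
[0.49698983 0.11555609 0.05774013] [3.13950683e+00 5.70499952e-04 1.89184191e+00] 0.09646385988543016 24.56153243780136 [-2.38365643e+00 -2.17232399e-03  6.86610255e+00]
0.0801028142177086 1.8996023150635102 1.1301023150635103
0.14 [-1.3 11.1]
0.28 [-3.5 22. ]
0.42 [-7.3 32.5]
0.56 [-12.4  42.3]
0.7 [-18.9  51.4]
0.84 [-26.6  59.4]
0.98 [-35.3  66.3]
1.12 [-44.9  71.9]
1.26 [-55.2  76.1]
```

Call:
{"fn": "arm_command", "kwargs": {"steps": [[1,-1.1,11.1,0,0.14],[1,-3.3,22,0,0.28],[1,-7,32.5,0,0.42],[1,-12.2,42.3,0,0.56],[1,-18.7,51.4,0,0.7],[1,-26.4,59.4,0,0.84],[1,-35.1,66.3,0,0.98],[1,-44.8,71.9,0,1.12]]}}

```text
t: 15.55
ee_pos: [0.5789, 0.0958, 0.0577]
eef_rot: [3.141, -0.001, 0.767]
ft_force: [-5.6, 0.2, 8.4]
width: 0.098
finger_force: 24.8
```

Call:
{"fn": "arm_command", "kwargs": {"steps": [[1,0,3,0,0.02],[1,0,3,0,0.02]]}}

```text
t: 15.75
ee_pos: [0.5799, 0.0948, 0.0576]
eef_rot: [-3.14, -0.0, 0.752]
ft_force: [-6.9, 2.7, 10.4]
width: 0.096
finger_force: 25.1
```

```bash
python3 - <<'E'
from h import *
s=env.read_state();print(s["ee_pos"],s["eef_rot"],s["width"],s["finger_force"],s["ft_force"])
d=s["ee_pos"][:2]-b2w(0,.1);R=np.hypot(*d);A=np.arctan2(d[1],d[0]);n=A-YB-.698;print(R,A,n)
t=np.array([-np.sin(A),np.cos(A)]);print("tangential F",t@s["ft_force"][:2])
E
```

```text
[0.57988872 0.09481847 0.05764994] [-3.13994106e+00 -1.13816812e-04  7.51959382e-01] 0.09622989998984875 25.140317380428314 [-6.94333046  2.67658663 10.35615366]
0.07928343643341029 0.7679285084117514 -0.0015714915882485414
tangential F 6.748566616420175
```

Call:
{"fn": "arm_command", "kwargs": {"steps": [[1,0,3,0,0],[1,0,3,0,0]]}}

```text
t: 15.95
ee_pos: [0.5801, 0.0947, 0.0575]
eef_rot: [-3.137, 0.001, 0.755]
ft_force: [-15.6, 7.6, 14.7]
width: 0.099
finger_force: 25.7
```

```bash
python3 - <<'E'
from h import *
s=env.read_state();print(s["ee_pos"],s["ft_force"])
d=s["ee_pos"][:2]-b2w(0,.1);A=np.arctan2(d[1],d[0]);t=np.array([-np.sin(A),np.cos(A)]);print(A-YB-.698,"tangential F",t@s["ft_force"][:2])
E
```

```text
[0.5800732  0.09467054 0.05753186] [-15.64900848   7.6496277   14.66703557]
-0.004528890557691456 tangential F 16.355650729971313
```

Hard on the stop at angle ~0. Ease off, release and clear, then head for the far side of the notebook.

Call:
{"fn": "arm_command", "kwargs": {"steps": [[1,0,-5,0,0],[-0.2,0,-5,0,0],[-0.2,0,-5,0,0],[-0.2,0,-5,0,0],[-0.2,0,-5,-45,0],[-0.2,0,-5,-80,0],[-0.2,0,-5,-80,0]]}}

```text
t: 16.65
ee_pos: [0.5821, 0.0954, 0.1414]
eef_rot: [3.137, -0.006, 0.752]
ft_force: [0.6, 0.5, -0.6]
width: 0.601
finger_force: 0.0
```

```bash
python3 - <<'E'
from h import *
x,y=b2w(.004,-.190);print(x,y);go(x,y,.14,YB+np.pi/2)
E
```

```text
0.5475632078274172 -0.24922878673925633
from [0.5821 0.0954 0.1414] 0.752 -> dx,dy,dz mm [-260.5  228.2    1.4] turn -0.891 (tool z)
```

Call:
{"fn": "arm_command", "kwargs": {"steps": [[0,-260,228,0,-0.89],[0,-260,228,0,-0.89],[0,-260,228,0,-0.89],[0,-260,228,0,-0.89],[0,-260,228,0,-0.89],[0,-260,228,0,-0.89],[0,-260,228,0,-0.89],[0,-260,228,0,-0.89]]}}

```text
t: 17.45
ee_pos: [0.5428, -0.2564, 0.1353]
eef_rot: [-3.14, 0.002, 1.636]
ft_force: [-0.4, 0.4, -0.1]
width: 0.503
finger_force: 0.0
```

Call:
{"fn": "arm_command", "kwargs": {"steps": [[0,0,0,0,0],[0,0,0,0,0]]}}

```text
t: 17.65
ee_pos: [0.545, -0.2487, 0.1358]
eef_rot: [-3.141, -0.001, 1.641]
ft_force: [0.5, 0.2, 0.5]
width: 0.503
finger_force: 0.0
```

```bash
python3 - <<'E'
from h import *
x,y=b2w(.004,-.190);go(x,y,.018,YB+np.pi/2); fence()
p=optics.camera("scene");r=box(p,"notebook",.023);print(r,w2b(np.array(r[0])/1000)*1000)
cv2.imwrite("pics/c7.png",p["image"][100:400,120:520]);print(env.read_state()["width"])
E
```

```text
from [ 0.545  -0.2487  0.1358] 1.641 -> dx,dy,dz mm [ -0.7   2.5 117.8] turn -0.001 (tool z)
rider y, fence y (board mm) [21.3 21.7]
((252.4847412109375, -214.59609985351562), (105.17571258544922, 64.18343353271484), 83.15142822265625) [-287.85040265 -134.3756624 ]
0.5035097351552528
```

View pics/c7.png

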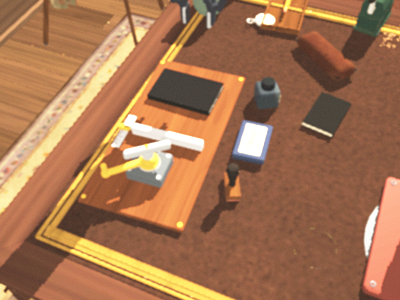

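The lever is tight, the fence is at the rider, and the notebook at (185,90) is untouched; the bystanders haven't moved. Descending behind the notebook.

Call:
{"fn": "arm_command", "kwargs": {"steps": [[0,0,2,50,0],[0,0,2,95,0],[0,0,2,115,0],[0,0,2,121,0],[0,0,2,121,0],[0,8,2,121,0],[0,16,2,121,0],[0,24,2,121,0]]}}

```text
t: 18.6
ee_pos: [0.5461, -0.2247, 0.0166]
eef_rot: [3.14, 0.001, 1.642]
ft_force: [0.3, -1.8, 0.1]
width: 0.504
finger_force: 0.5
```

Call:
{"fn": "arm_command", "kwargs": {"steps": [[0,8,0,0,0],[0,16,0,0,0],[0,24,0,0,0],[0,32,0,0,0],[0,40,0,0,0],[0,48,0,0,0],[0,52,0,0,0],[0,52,0,0,0]]}}

```text
t: 19.4
ee_pos: [0.5415, -0.1725, 0.0152]
eef_rot: [-3.141, -0.001, 1.643]
ft_force: [0.8, 0.1, -0.4]
width: 0.499
finger_force: 0.0
```

```bash
cat >>h.py <<'E'
def nb():
    s=env.read_state(); print("tcp board",(w2b(s["ee_pos"])*1000).round(1),s["ee_pos"].round(4),s["ft_force"].round(1))
    p=optics.camera("top"); im=p["image"]; g=((im.max(2)<75)&(np.ptp(im.astype(int),axis=2)<25)).astype(np.uint8)
    g[:150]=0;g[245:]=0;g[:,:300]=0;g[:,425:]=0
    g=cv2.morphologyEx(g,cv2.MORPH_OPEN,np.ones((3,3),np.uint8))
    c=max(cv2.findContours(g,0,1)[0],key=cv2.contourArea).reshape(-1,2)
    P=np.array([w2b(unproj(p,q,.023)) for q in c])*1000; r=cv2.minAreaRect(P.astype(np.float32)); print("nb board",r)
E
python3 -c "
from h import *
nb();fence()"
```

```text
tcp board [   3.4 -113. ] [ 0.5415 -0.1725  0.0152] [ 0.8  0.1 -0.4]
nb board ((3.058868408203125, -80.35711669921875), (139.91351318359375, 141.75701904296875), 0.396806001663208)
rider y, fence y (board mm) [21.  22.3]
```

Call:
{"fn": "arm_command", "kwargs": {"steps": [[0,6,0,0,0],[0,12,0,0,0],[0,18,0,0,0],[0,20,0,0,0],[0,22,0,0,0],[0,24,0,0,0]]}}

```text
t: 20.1
ee_pos: [0.5399, -0.1495, 0.0153]
eef_rot: [-3.142, 0.0, 1.642]
ft_force: [0.0, -0.2, -0.0]
width: 0.499
finger_force: 0.3
```

Call:
{"fn": "arm_command", "kwargs": {"steps": [[0,2,0,0,0],[0,3,0,0,0]]}}

```text
t: 20.3
ee_pos: [0.5396, -0.1465, 0.0153]
eef_rot: [-3.142, -0.0, 1.642]
ft_force: [-0.1, -1.3, -0.5]
width: 0.501
finger_force: 0.3
```

Call:
{"fn": "arm_command", "kwargs": {"steps": [[0,1.5,0,0,0],[0,2.5,0,0,0]]}}

```text
t: 20.5
ee_pos: [0.5398, -0.1456, 0.0155]
eef_rot: [3.141, 0.002, 1.641]
ft_force: [1.0, -8.0, -0.0]
width: 0.496
finger_force: 3.9
```

```bash
python3 -c "
from h import *
s=env.read_state(); print((w2b(s['ee_pos'])*1000).round(1),s['ft_force']);fence()
p=optics.camera('scene');im=p['image'][150:270,190:350];cv2.imwrite('pics/c8.png',cv2.resize(im,None,fx=5,fy=5,interpolation=cv2.INTER_CUBIC))"
```

```text
[  3.7 -86.1] [ 1.02920445 -8.03810967 -0.03343231]
rider y, fence y (board mm) [21.1 22.3]
```

View pics/c8.png

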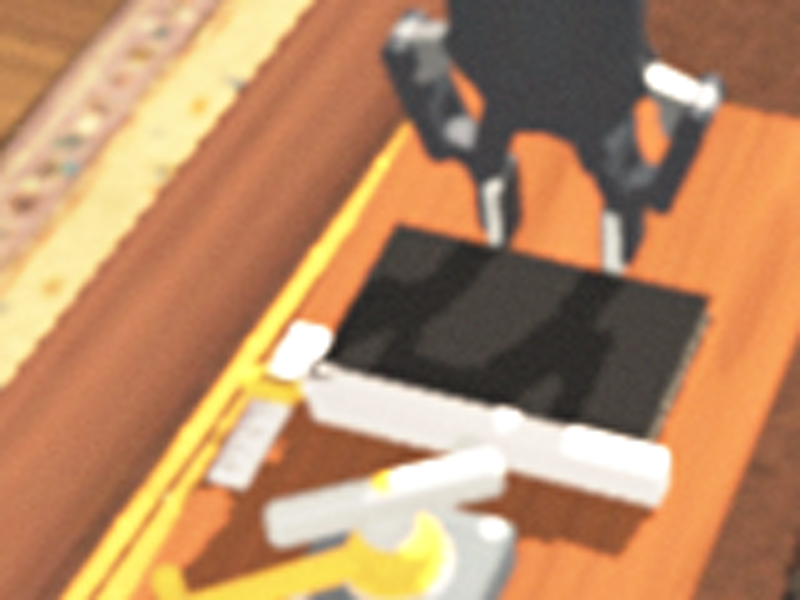

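The notebook lies flush along the fence, from (335,365) to (655,440), with an 8 N push reaction at the predicted position. Backing off straight and lifting clear.

Call:
{"fn": "arm_command", "kwargs": {"steps": [[0,-6,0,0,0],[0,-25,0,0,0],[0,-25,0,-10,0],[0,-30,0,-60,0],[0,-100,0,-110,0],[0,-150,0,-140,0],[0,-200,0,-140,0],[0,-200,0,-140,0]]}}

```text
t: 21.4
ee_pos: [0.5539, -0.3459, 0.1576]
eef_rot: [3.14, 0.001, 1.641]
ft_force: [1.0, -0.5, 0.3]
width: 0.499
finger_force: 0.0
```

```bash
python3 -c "
from h import *
fence();nb()
p=optics.camera('scene');print([(round(r['p'],2),(w2b(w(p,r['at']))*1000).round(1)) for r in optics.look_for(p,'notebook')[:2]])
print([(round(r['p'],2),w(p,r['at']).round(3)) for t in('stamp','ink_pad','ink_bottle','locknut_post') for r in optics.look_for(p,t)[:1]])"
```

```text
rider y, fence y (board mm) [20.9 22.4]
tcp board [   1.7 -294.8] [ 0.5527 -0.354   0.1584] [-3.7 -5.2  1.7]
nb board ((3.7078170776367188, -29.765178680419922), (140.92422485351562, 88.67797088623047), 0.21215230226516724)
[(0.92, array([-284.7, -148.3])), (0.59, array([ -1.5, -32.6]))]
[(0.66, array([0.359, 0.018, 0.017])), (0.9, array([ 0.368, -0.098,  0.018])), (0.95, array([ 0.377, -0.214,  0.037])), (0.62, array([0.542, 0.055, 0.047]))]
```

Call:
{"fn": "arm_command", "kwargs": {"steps": [[0,0,0,-40,0],[0,0,0,-40,0],[0,0,0,-40,0],[0,0,0,-40,0],[0,0,0,-40,0]]}}

```text
t: 22.3
ee_pos: [0.5533, -0.343, 0.1942]
eef_rot: [-3.14, -0.001, 1.642]
ft_force: [-0.3, 0.1, -0.0]
width: 0.498
finger_force: 0.0
```

```bash
python3 -c "
from h import *
fence();nb();print(ticket.sign_off())"
```

```text
rider y, fence y (board mm) [21.6 22.5]
tcp board [   3.  -284.1] [ 0.5533 -0.3432  0.1943] [-0.2 -0.2 -0.5]
nb board ((3.3382339477539062, -29.292781829833984), (140.15892028808594, 87.69409942626953), 0.2720509469509125)
the job is handed in; nothing more can be done
None
```

I handed the job in at about 22 s. The jam nut is tight on its stop, the pointer is about 1 mm from the rider, the notebook lies flush against the fence, and the rider, stamp, ink pad and ink bottle show no movement; the hand-in gave no verdict.

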